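Nip a mended notebook in the bench press

ROBOT

A 6-joint arm with a two-finger parallel gripper is mounted at the origin on a cart in front of the work surface, level with it; the furniture and walls round the work are solid. World frame = base frame: x ahead of the robot, y to its left, z up, the work surface at z = 0. Lengths are in m, angles in rad, forces in N, time in s.
With the tool pointing down it reaches from about 0.3 to 0.875 m from the base axis. Payload 6.4 kg.
Tool frame: the origin (TCP) lies between the finger pads; the fingertips stand tip_extent ahead of it and the grasp point (between the pads) lies 5 mm behind it (tip_extent is the distance from the TCP to the fingertips, in m); z points along the fingers, y is the direction in which the jaws open and shut (so a half turn about z gives the same grasp; the last joint's range is limited). The gripper opens to 85 mm and grips with 20 to 120 N. Pads are 22 mm wide; open, the fingers measure 114 mm over their backs; the gripper's body (76 mm by 85 mm) begins 54 mm behind the grasp point. The pads swing forward as they close: fully open they stand 13 mm farther back than shut.
Start: joints at [1.048, 0.181, 1.607, -0, 1.354, -0.206], TCP at [0.179, 0.546, 0.245] pointing down, gripper open.
Joint ranges: [-2.99, 2.99], [-0.89, 2.07], [0.3, 2.58], [-1.14, 4.28], [0, 2.63], [-3.12, 3.12]. Speed limits (rad/s): [2.57, 2.57, 3.01, 3.14, 3.14, 3.14].

INTERFACE

Orientations are given as a unit quaternion [w, x, y, z].
In Python, from bench import * gives the robot as it stands.
- The arm moves only by the shell command python3 -m jog 'ROWS'. ROWS is JSON, a list of rows, each a list of 3 entries, a list of its own where there are three numbers: the shift along the tool's x, y, z in mm, then the turn, a rotation vector about the tool's x, y, z in rad, then the opening, from 0 (shut) to 1 (fully open). A call has 1 to 20 rows; each row is the pose to reach, as a shift and turn from the pose measured when the call began, along the tool's axes at that moment; what a row does not reach only later rows make up. A row lasts 1/12 s, in which the tool goes at most 41.7 mm and 7.16 degrees, less where a joint would pass 70% of its speed; a pose out of reach is approached as far as the arm can. A call with a gripper value outside its range is refused whole. The fingers move at their own pace and stop on an object; the grip force is fixed at half the most. Time passes only in rows, so rows that repeat a pose let the fingers close. It gives the time, the measured TCP pose, the force and the opening at its end, in the units of the state.
- get_obs(): the state, without advancing time (a new reading comes with each control period).
- camera(name): name is "scene" or "top" or "wrist"; returns (picture, depth): 420x560x3 uint8, red, green, blue; 420x560 float32, m along the optical axis (not along the pixel's ray), 0 where there is no reading.
- get_calibration(name): a dict with "fx", "fy", "cx", "cy" (pixels), "k1" (the pictures are not rectified: a ray, as slopes to the right and down, at radius r is drawn at 1 + k1 r^2 times it, then the intrinsics apply), "world_from_camera" (4x4, takes a point from camera to world coordinates). Camera axes: x right, y down, z forward; pixel columns grow to the right and rows downward; lengths in m; the calibration is good to about 2 mm. A picture is of the moment at which its call begins: read the wrist's pose just before it. get_calibration takes no time and is no camera call; for the wrist camera it gives the pose at the moment of the call.
- hand_in(): hands the job in, once; it reports no verdict.
The state is a dict: "time_s": time; "q": joint angles; "dq": joint speeds; "joint_efforts": joint torques, N m; "eef_pos": TCP position; "eef_rot": TCP orientation; "wrist_force": force on the tool from outside, world axes, zero at the start; "torque": the same for the moment, N m; "opening": opening from 0.0 (shut) to 1.0 (fully open).
Only numpy, scipy, OpenCV 4.12 (cv2) and the standard library are available. Lean on these libraries where they do the work, as an engineer would, in place of code of your own. Each camera call takes 0.05 s, during which the arm holds its last target.

TASK

A paper pocket has just been glued inside the cover of the notebook on the pull-out bed of the bench press, and it must be pressed while it sets. With a fingertip, push the bed fully home by its upright front plate; then, by pushing round an arm of the star handle with a finger, not gripping it (clockwise seen from above), screw the press down until the pad meets the notebook and about a quarter turn further, and leave it like that. The glue is still wet, so never touch or lift the notebook itself, and leave the things lying around where they are.

Things in the scene. Friction and masses are not known exactly. Their poses are not given: they have to be found in the camera images.
- press: Grey bench screw press, fixed to the bench: base 210 (x) x 272 (y) mm, two upright steel columns 113 mm to either side, crossbeam whose top is 184 mm up (nuts on the columns to 198 mm, a collar 17 mm in radius round the screw to 192 mm), above it the star handle. Origin: on the bench surface under the screw axis. Its x axis points to its back, y to its left, z up; its front, where the bed comes out, faces -x.
- bed (a joint): Steel pull-out bed, 160 mm wide, that carries the notebook; m it stands out of the press towards the front: 0 = fully home against its stop, starts about 0.06. Slides with about 2 N of friction.
- bed_plate (a point): Centre of the front face of the bed's upright push plate (124 mm wide, 7 mm thick, from 9 to 53 mm above the bench), 40 mm above the bench. The face looks to the press's -x and is 133 mm in front of the screw axis when the bed is home. The notebook's near edge is about 73 mm behind this face.
- star (a joint): Turn of the star handle, rad; it grows as the handle turns clockwise seen from above, which lowers the screw, the platen and the handle itself by 30 mm a turn (right-hand thread). It starts between 0 and 1.6; with the bed and notebook under it the pad just touches the notebook at about 4.19 and a quarter turn further is 5.76. Turns freely to 8.0 against a friction of about 0.2 N m (about 4 N at 50 mm) and stays where it is left.
- hub (a point): On the screw axis, at the centre height of the star handle's three arms: 252 mm above the bench at star 0, and 4.77 mm lower for each rad. The hub is 19 mm in radius and rises 24 mm above this point; nothing is above it.
- knob (a point): Centre of the black ball, 24 mm in diameter, at the end of one of the three arms, 84 mm from the screw axis. The arms are level steel bars 12 mm in diameter, 120 degrees apart, all alike.
- pad (a joint): How far the sprung pressing pad is pushed up against its springs, m: 0 = hanging free, 0.014 = springs fully closed, 2.5 N per mm. A quarter turn of the star past the touch gives 0.0075.
- platen: Grey platen, 100 (x) x 190 (y) x 14 mm, guided on the columns and hung on the screw. Under it, on four spring-loaded pins, hangs the pad: a steel plate with a black rubber face, 90 (x) x 152 (y) mm, whose face is 62 mm above the bench (20 mm above the notebook's cover) at star 0. Origin on the screw axis, at bench height at star 0, sinking 4.77 mm for each rad of the star.
- notebook: Black wire-bound notebook, 148 x 110 mm, 12 mm thick (16 mm at the wire, which lies along its near long side and stays outside the pad), lying loose on the bed, long side across the press, in front of a low back stop; its origin is the middle of its underside, 30 mm above the bench. The glue is wet: not to be touched or lifted.
- wine_plain_1: small stemmed wine glass with a gilt rim, 90 mm wide, 147 mm tall, origin under its foot; loose bystander, left of the press
- string_ball: ball of string, 64 mm; loose bystander
- brush: grey scrubbing brush with a bow handle, 61x155x91 mm; loose bystander
- masking_tape: flat roll of tan tape, 103 mm across, 25 mm tall; loose bystander
- scissors: scissors with red handles, 199 mm long, lying flat; loose bystander
- pen: black and white marker pen, 135 mm long, lying; loose bystander
- spectacles: red-framed spectacles, 141 mm wide, 42 mm tall; loose bystander

How it is judged:
On the way, in this order (a step that is already met when the one before it is completed fails the run):
1. the bed is fully home, with the pad still clear of the notebook (value of joint bed below 0.003 m and contact force between platen and notebook below 0.5 N), for 0.2 s.
2. the pad is screwed down onto the notebook (value of joint bed below 0.004 m and contact force between platen and notebook above 3 N), for 0.2 s.
At the end, for the whole second after the job is handed in: The bed is home (within 4 mm), the notebook lies centred under the pad (within 12 mm), and the star stands still about a quarter turn past the touch: the pad is pushed 4 to 11 mm up against its springs and bears on the notebook with more than 6 N (value of joint bed below 0.004 m and value of joint pad between 0.004 and 0.011 m and contact force between platen and notebook above 6 N and x of notebook in the frame of press between -0.012 and 0.012 m and y of notebook in the frame of press between -0.012 and 0.012 m and not (velocity of joint star above 0.05 rad/s) and velocity of joint star above -0.05 rad/s).
It fails at once if the robot touches the notebook (contact force between any of the fingers, the arm and notebook above 0.5 N).
It fails at once if the notebook is lifted off the bed (height (world z) of notebook above 0.042 m).
It fails at once if the pad is screwed onto the notebook while the bed is still out (value of joint bed above 0.008 m and contact force between platen and notebook above 1 N).
It fails at once if a thing lying around is moved by more than 25 mm, or the wine glass is tipped (distance of any of wine_plain_1, string_ball, brush, masking_tape, scissors, pen, spectacles from where it was at the start of the episode above 0.025 m or angle between wine_plain_1's own z axis and vertical above 0.3 rad).
It fails at once if the star handle is gripped or wrenched, not pushed with a finger (contact force between the fingers and platen above 35 N).
It also fails if it takes over 54 s, if anything falls off the work surface, if the arm or the gripper's body presses on something with over 40 N, if the wrist force passes 120 N, or if a joint passes its speed limit or range.

## Working session

There is one attempt and no reset: what is moved stays moved. The work goes in short steps, Python scripts to look and compute and a shell command to move; the robot and the scene stay as the last step left them, time stands still between calls to the robot, and variables do not carry over. Pictures are saved under pics/ and viewed, and the job is handed in when it is done.

```bash
ls; mkdir -p pics; python3 - <<'E'
from bench import *
import cv2
print(get_obs())
for n in ("scene","top","wrist"):
    c=get_calibration(n); print(n,c)
    p,d=camera(n); cv2.imwrite(f"pics/{n}0.png",p[:,:,::-1])
    import numpy as np; np.save(f"pics/{n}0.npy",d)
E
```

```text
pics
{'time_s': 0.0, 'q': array([ 1.04766562e+00,  1.81536080e-01,  1.60804864e+00, -3.87041041e-06,
        1.35378601e+00, -2.06332027e-01]), 'dq': array([-0.00013042,  0.00021128,  0.00095301, -0.00084945, -0.00098354,
        0.00053374]), 'joint_efforts': array([ 1.04868435e-03, -4.44860208e+01, -3.51336551e+01, -3.00381025e-04,
        9.11783951e-03,  1.41458258e-05]), 'eef_pos': array([0.17885178, 0.54590438, 0.24436729]), 'eef_rot': array([-3.15351658e-04,  1.57737310e-01,  9.87480709e-01, -8.31226597e-04]), 'wrist_force': array([-0.52244164,  0.23892066, -0.25030227]), 'torque': array([0.03189633, 0.01954299, 0.01583895]), 'opening': 1.0003448992549362}
scene {'fx': 415.4843226277854, 'fy': 415.4843226277854, 'cx': 289.2612737981361, 'cy': 213.1159753779297, 'k1': -0.051207573483788904, 'world_from_camera': array([[ 0.40954631, -0.6525419 ,  0.63754285, -0.35494298],
       [-0.91207162, -0.27760383,  0.30176394, -0.45066681],
       [-0.01992928, -0.70507105, -0.70885657,  1.1030874 ],
       [ 0.        ,  0.        ,  0.        ,  1.        ]])}
top {'fx': 494.4080256441
[... 175 characters left out ...]
 -0.42446636],
       [-0.92474435,  0.30402551, -0.22894622,  0.33799555],
       [ 0.01349684, -0.57498247, -0.8180544 ,  1.55879139],
       [ 0.        ,  0.        ,  0.        ,  1.        ]])}
wrist {'fx': 335.2448106262181, 'fy': 335.2448106262181, 'cx': 283.45281901987903, 'cy': 209.49442563690235, 'k1': -0.029698300961703648, 'world_from_camera': array([[ 3.11334363e-01,  9.09272195e-01,  2.76215479e-01,
         1.09068695e-01],
       [ 9.50300237e-01, -2.97705416e-01, -9.11095274e-02,
         5.69286251e-01],
       [-6.12515861e-04,  2.90853162e-01, -9.56767507e-01,
         3.73062594e-01],
       [ 0.00000000e+00,  0.00000000e+00,  0.00000000e+00,
         1.00000000e+00]])}
```

View pics/scene0.png

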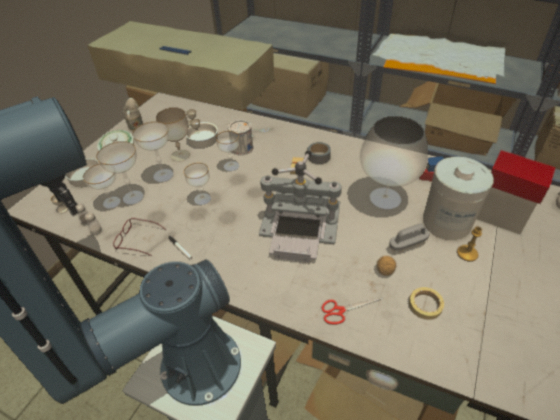

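View pics/top0.png

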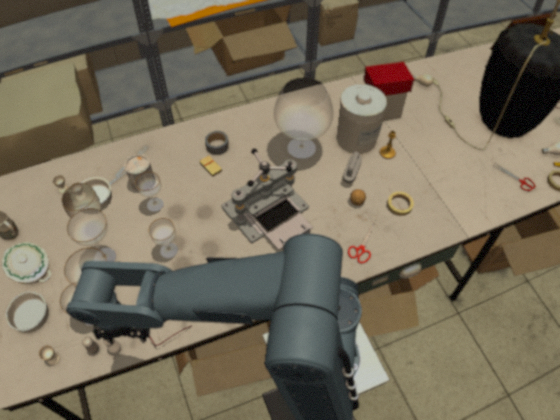

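View pics/wrist0.png

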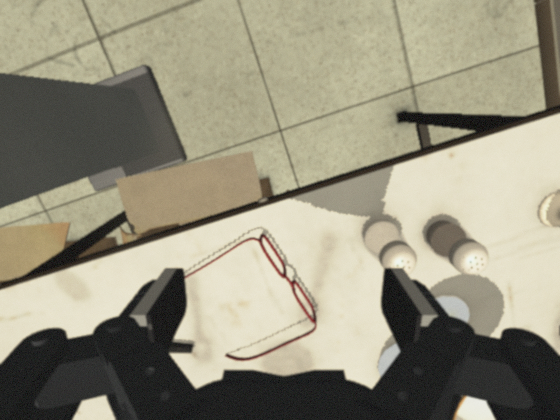

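```bash
cat > h.py <<'E'
from bench import *
import cv2, numpy as np
def K(c): return np.array([[c['fx'],0,c['cx']],[0,c['fy'],c['cy']],[0,0,1.]])
def ray(c,u,v):
    s=cv2.undistortPointsIter(np.array([[[u,v]]],float),K(c),np.array([c['k1'],0,0,0.]),None,None,(3,50,1e-10))[0,0]
    T=c['world_from_camera']; return T[:3,3],T[:3,:3]@np.array([s[0],s[1],1.])
def onz(c,u,v,z):
    o,d=ray(c,u,v); return o+d*(z-o[2])/d[2]
def dep(c,u,v,D):
    o,d=ray(c,u,v); return o+d*D[int(round(v)),int(round(u))]
def proj(c,P):
    T=c['world_from_camera']; p=T[:3,:3].T@(np.array(P,float)-T[:3,3])
    s=p[:2]/p[2]; s=s*(1+c['k1']*(s@s)); return np.array([c['fx']*s[0]+c['cx'],c['fy']*s[1]+c['cy']])
def crop(p,x0,y0,x1,y1,k,f):
    cv2.imwrite(f,cv2.resize(p[y0:y1,x0:x1],None,fx=k,fy=k,interpolation=cv2.INTER_CUBIC))
E
python3 - <<'E'
from h import *
crop(cv2.imread('pics/scene0.png'),240,140,360,260,5,'pics/s0c.png')
crop(cv2.imread('pics/top0.png'),210,135,330,255,5,'pics/t0c.png')
E
```

```text
(no output)
```

View pics/s0c.png

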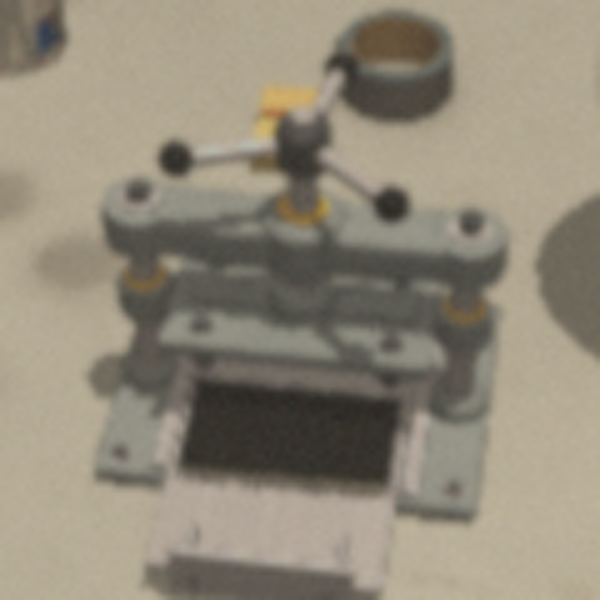

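View pics/t0c.png

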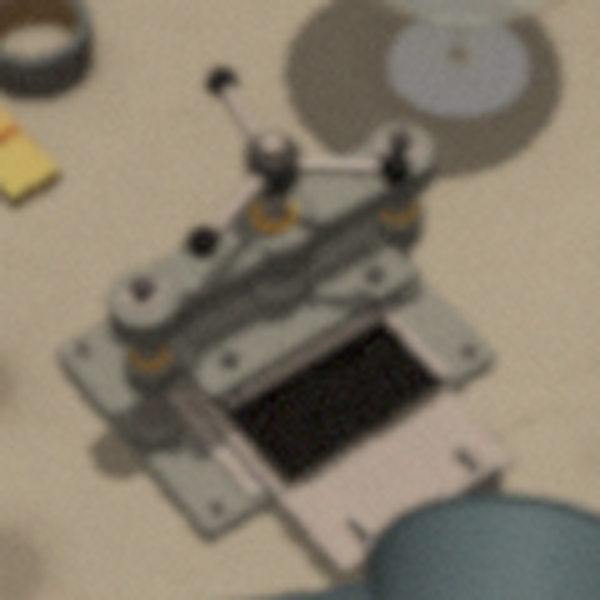

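```bash
python3 - <<'E'
from h import *
cs,ct=get_calibration('scene'),get_calibration('top')
S=lambda x,y:(240+x/5-.4,140+y/5-.4); T=lambda x,y:(210+x/5-.4,135+y/5-.4)
def tri(a,b):
    A=[];r=[]
    for o,d in (ray(cs,*a),ray(ct,*b)):
        d=d/np.linalg.norm(d);M=np.eye(3)-np.outer(d,d);A.append(M);r.append(M@o)
    return np.linalg.lstsq(np.vstack(A),np.hstack(r),rcond=None)[0]
for n,a,b in [("kL",(176,157),(203,241)),("kR",(392,204),(396,168)),("kB",(343,66),(221,80)),("nutL",(138,187),(140,287)),("nutR",(472,220),(402,142)),
  ("bcL",(180,480),(290,485)),("bcR",(388,495),(440,383)),('hubtop',(302,122),(273,145)),('baseFL',(100,477),(210,537)),('baseFR',(475,515),(493,360))]:
    print(n,np.round(tri(S(*a),T(*b)),4))
D=np.load('pics/scene0.npy')
L,R=onz(cs,*S(138,190),.196),onz(cs,*S(472,220),.196);print(L,R)
Lt=onz(ct,*T(140,289),.196);Rt=onz(ct,*T(402,140),.196);print(Lt,Rt)
for x,y in[(160,560),(385,590)]:
    print(onz(cs,*S(x,y),.053))
for x,y in[(350,570),(512,465)]:
    print(onz(ct,*T(x,y),.053))
for n,z in [("spect",0)]: pass
for nm,u,v in [("string",386,265),("brush",408,238),("tape",427,303),("sc1",325,312),("sc2",380,300),("glassfoot",203,199),("pen",180,247),("big",385,199)]:
    print(nm,onz(cs,u,v,0.0).round(3))
E
```

```text
kL [0.572  0.036  0.2464]
kR [ 0.5828 -0.1098  0.2465]
kB [ 0.7056 -0.0261  0.245 ]
nutL [0.5928 0.0776 0.1907]
nutR [ 0.6473 -0.1426  0.1915]
bcL [0.4963 0.0057 0.0277]
bcR [ 0.539  -0.1324  0.0288]
hubtop [ 0.6195 -0.0331  0.2627]
baseFL [0.4941 0.0704 0.0017]
baseFR [ 0.5617 -0.1874  0.0052]
[0.58590368 0.07321958 0.196     ] [ 0.64438395 -0.14430167  0.196     ]
[0.58600536 0.07963341 0.196     ] [ 0.6436952  -0.14095821  0.196     ]
[ 0.40497447 -0.02318031  0.053     ]
[ 0.43970873 -0.16739541  0.053     ]
[ 0.40142268 -0.0031738   0.053     ]
[ 0.43964944 -0.14581775  0.053     ]
string [ 0.541 -0.377  0.   ]
brush [ 0.688 -0.417  0.   ]
tape [ 0.447 -0.531  0.   ]
sc1 [ 0.294 -0.254  0.   ]
sc2 [ 0.401 -0.395  0.   ]
glassfoot [0.576 0.361 0.   ]
pen [0.335 0.303 0.   ]
big [ 0.852 -0.29   0.   ]
```

```bash
cat >> h.py <<'E'
from scipy.spatial.transform import Rotation as Ro
AX=np.array([.620,-.033]); YAW=.256
xp=np.array([np.cos(YAW),np.sin(YAW)]); yp=np.array([-xp[1],xp[0]])
def P2W(x,y): return AX+x*xp+y*yp
def W2P(p): d=np.array(p)[:2]-AX; return np.array([d@xp,d@yp])
def state():
    o=get_obs(); w,x,y,z=o['eef_rot']; R=Ro.from_quat([x,y,z,w]).as_matrix()
    return o,R
def shift(P,yaw=YAW):
    """mm shift and rotvec to world TCP point P, tool x=-xp"""
    o,R=state(); X=np.array([np.cos(yaw),np.sin(yaw),0]);Y=np.array([-X[1],X[0],0])
    Rt=np.column_stack([-X,Y,[0,0,-1]])
    return np.round(R.T@(np.array(P)-o['eef_pos'])*1000,1), np.round(Ro.from_matrix(R.T@Rt).as_rotvec(),3)
def show():
    o,R=state(); print('t',round(o['time_s'],2),'press xy',W2P(o['eef_pos']).round(4),'z',o['eef_pos'][2].round(4),'F',o['wrist_force'].round(2),'op',round(o['opening'],2),'q',o['q'].round(2))
E
python3 - <<'E'
from h import *
import bench
print([n for n in dir(bench) if not n.startswith('_')], getattr(bench,'tip_extent',None))
print(shift([*P2W(-.235,0),.27]))
E
python3 -m jog --help | head
```

```text
['MotionError', 'camera', 'get_calibration', 'get_obs', 'hand_in', 'tip_extent'] 0.014
(array([-402. , -540.2,  -24.8]), array([-0.001, -0.001, -0.573]))invalid input: not JSON, or not a number
```

```bash
python3 -m jog '[[[-20,-27,-25],[0,0,-0.1],0],[[-40,-54,-25],[0,0,-0.2],0],[[-65,-87,-25],[0,0,-0.3],0],[[-90,-121,-25],[0,0,-0.4],0],[[-115,-155,-25],[0,0,-0.5],0],[[-140,-188,-25],[0,0,-0.573],0],[[-165,-222,-25],[0,0,-0.573],0],[[-190,-255,-25],[0,0,-0.573],0],[[-215,-289,-25],[0,0,-0.573],0],[[-240,-322,-25],[0,0,-0.573],0],[[-265,-356,-25],[0,0,-0.573],0],[[-290,-390,-25],[0,0,-0.573],0],[[-315,-423,-25],[0,0,-0.573],0],[[-340,-457,-25],[0,0,-0.573],0],[[-365,-490,-25],[0,0,-0.573],0],[[-385,-517,-25],[0,0,-0.573],0],[[-402,-540,-25],[0,0,-0.573],0],[[-402,-540,-25],[0,0,-0.573],0],[[-402,-540,-25],[0,0,-0.573],0]]'
python3 - <<'E'
from h import *
show(); c=get_calibration('wrist'); np.save('pics/cw1.npy',c['world_from_camera'])
for n in ('wrist','scene','top'):
    p,d=camera(n); cv2.imwrite(f'pics/{n}1.png',p[:,:,::-1]); np.save(f'pics/{n}1.npy',d)
print(shift([*P2W(-.235,0),.045]))
E
```

```text
time_s: 1.73
eef_pos: [0.3925, -0.0935, 0.2698]
eef_rot: [-0.001, -0.126, 0.992, -0.0]
wrist_force: [0.1, 0.5, -0.6]
opening: -0.001
t 1.73 press xy [-0.2354 -0.0009] z 0.2698 F [ 0.07  0.54 -0.58] op -0.0 q [-0.53 -0.25  1.98 -0.    1.42 -2.35]
(array([ -0.3,  -1.1, 224.9]), array([-0.   , -0.001,  0.001]))
```

View pics/wrist1.png

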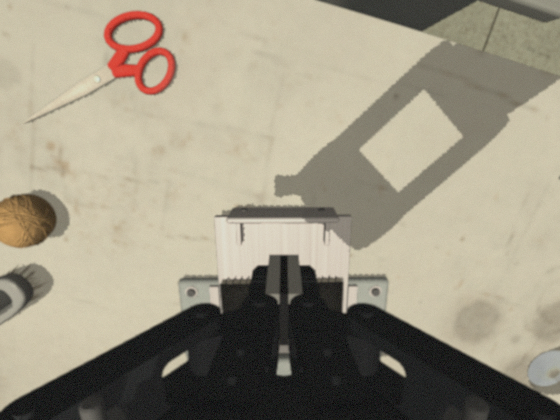

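View pics/scene1.png

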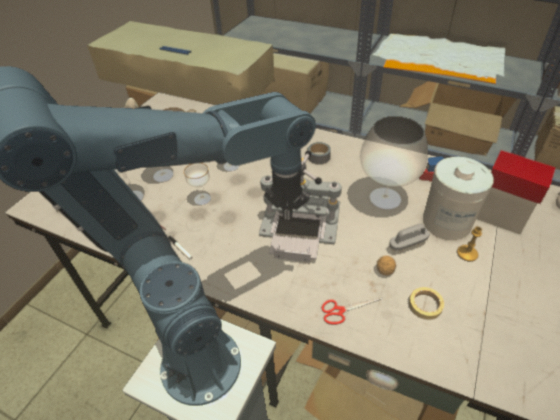

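```bash
python3 - <<'E'
from h import *
c=get_calibration('wrist'); c['world_from_camera']=np.load('pics/cw1.npy'); D=np.load('pics/wrist1.npy')
crop(cv2.imread('pics/wrist1.png'),160,180,410,360,3,'pics/w1c.png')
for u,v in [(230,210),(283,210),(335,210),(230,216),(283,216),(335,216),(218,240),(350,240)]:
    P=dep(c,u,v,D); print(u,v,P.round(4),W2P(P).round(4))
for u,v in [(229,213),(335,213)]:
    P=onz(c,u,v,.053);print(W2P(P))
for u,v in [(192,292),(376,292)]:
    P=dep(c,u,v,D);print(W2P(P),P)
print(proj(c,[*P2W(-.235,0),.255]))
E
```

```text
230 210 [ 0.4559 -0.1457 -0.0011] [-0.1873 -0.0674]
283 210 [ 0.4317 -0.0837  0.0251] [-0.195  -0.0013]
335 210 [ 0.423  -0.019  -0.0006] [-0.187   0.0634]
230 216 [ 0.4466 -0.1402  0.0467] [-0.1949 -0.0598]
283 216 [ 0.4316 -0.0837  0.0479] [-0.1951 -0.0013]
335 216 [ 0.4174 -0.0282  0.0476] [-0.1948  0.0559]
218 240 [ 0.4849 -0.1491  0.031 ] [-0.1601 -0.0781]
350 240 [ 0.4567  0.0114 -0.0006] [-0.1468  0.0843]
[-0.20033247 -0.05968338]
[-0.19996621  0.05489738]
[-0.08508573 -0.11768517] [ 0.56748657 -0.16839469  0.02156379]
[-0.08541429  0.11629616] [0.50792162 0.05787813 0.02349876]
[285.42624251 270.65681685]
```

View pics/w1c.png

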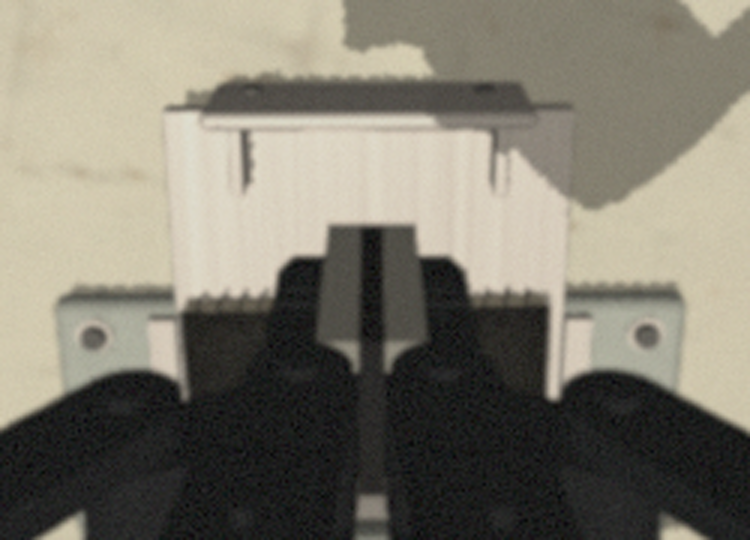

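```bash
python3 -m jog '[[[0,0,40],[0,0,0],0],[[0,0,80],[0,0,0],0],[[0,0,120],[0,0,0],0],[[0,-1,160],[0,0,0],0],[[0,-1,195],[0,0,0],0],[[0,-1,215],[0,0,0],0],[[-5,-1,225],[0,0,0],0],[[-12,-1,225],[0,0,0],0],[[-20,-1,225],[0,0,0],0],[[-24,-1,225],[0,0,0],0],[[-28,-1,225],[0,0,0],0],[[-31,-1,225],[0,0,0],0],[[-34,-1,225],[0,0,0],0],[[-37,-1,225],[0,0,0],0],[[-40,-1,225],[0,0,0],0],[[-44,-1,225],[0,0,0],0],[[-48,-1,225],[0,0,0],0],[[-52,-1,225],[0,0,0],0]]'
python3 - <<'E'
from h import *
show()
E
```

```text
time_s: 3.38
eef_pos: [0.4429, -0.0792, 0.0449]
eef_rot: [-0.001, -0.128, 0.992, -0.0]
wrist_force: [-2.5, -0.7, 1.4]
opening: -0.003
t 3.38 press xy [-0.183   0.0002] z 0.0449 F [-2.54 -0.73  1.45] op -0.0 q [-0.44  0.21  2.05 -0.    0.89 -2.27]
```

```bash
python3 -m jog '[[[-4,0,0],[0,0,0],0],[[-8,0,0],[0,0,0],0],[[-12,0,0],[0,0,0],0],[[-16,0,0],[0,0,0],0],[[-20,0,0],[0,0,0],0],[[-24,0,0],[0,0,0],0],[[-28,0,0],[0,0,0],0],[[-31,0,0],[0,0,0],0],[[-34,0,0],[0,0,0],0],[[-36,0,0],[0,0,0],0]]'
python3 - <<'E'
from h import *
show()
E
python3 -m jog '[[[-1,0,0],[0,0,0],0],[[-2,0,0],[0,0,0],0],[[-2,0,0],[0,0,0],0]]'
python3 - <<'E'
from h import *
show()
E
```

```text
time_s: 4.22
eef_pos: [0.478, -0.0699, 0.0448]
eef_rot: [-0.001, -0.128, 0.992, -0.0]
wrist_force: [-1.6, -0.5, 2.2]
opening: -0.001
t 4.22 press xy [-0.1467  0.0002] z 0.0448 F [-1.59 -0.48  2.15] op -0.0 q [-0.39  0.27  1.97 -0.    0.9  -2.22]
time_s: 4.47
eef_pos: [0.4802, -0.0693, 0.0447]
eef_rot: [-0.0, -0.128, 0.992, -0.0]
wrist_force: [-0.8, 0.4, -0.2]
opening: -0.001
t 4.47 press xy [-0.1444  0.0003] z 0.0447 F [-0.76  0.4  -0.25] op -0.0 q [-0.39  0.28  1.96 -0.    0.9  -2.22]
```

```bash
python3 -m jog '[[[-1,0,0],[0,0,0],0],[[-2,0,0],[0,0,0],0],[[-3,0,0],[0,0,0],0],[[-3,0,0],[0,0,0],0]]'
python3 - <<'E'
from h import *
show()
E
python3 -m jog '[[[-1,0,0],[0,0,0],0],[[-2,0,0],[0,0,0],0],[[-3,0,0],[0,0,0],0],[[-3,0,0],[0,0,0],0]]'
python3 - <<'E'
from h import *
show()
E
```

```text
time_s: 4.8
eef_pos: [0.4808, -0.0691, 0.0446]
eef_rot: [-0.003, -0.129, 0.992, -0.0]
wrist_force: [-12.3, -5.4, 11.2]
opening: -0.002
t 4.8 press xy [-0.1438  0.0004] z 0.0446 F [-12.29  -5.37  11.2 ] op -0.0 q [-0.39  0.28  1.96 -0.    0.91 -2.21]
time_s: 5.13
eef_pos: [0.4808, -0.069, 0.0445]
eef_rot: [-0.007, -0.129, 0.992, -0.0]
wrist_force: [-15.7, -7.0, 14.8]
opening: 0.003
t 5.13 press xy [-0.1438  0.0004] z 0.0445 F [-15.69  -7.    14.77] op 0.0 q [-0.38  0.28  1.95 -0.01  0.92 -2.21]
```

```bash
python3 -m jog '[[[10,0,0],[0,0,0],0],[[30,0,0],[0,0,0],0],[[50,0,-20],[0,0,0],0],[[60,0,-60],[0,0,0],0],[[60,0,-100],[0,0,0],0],[[60,0,-140],[0,0,0],0],[[60,0,-180],[0,0,0],0],[[60,0,-220],[0,0,0],0],[[60,0,-260],[0,0,0],0],[[60,0,-300],[0,0,0],0],[[60,0,-305],[0,0,0],0],[[60,0,-305],[0,0,0],0]]'
python3 - <<'E'
from h import *
show(); c=get_calibration('wrist'); np.save('pics/cw2.npy',c['world_from_camera'])
for n in ('wrist','scene','top'):
    p,d=camera(n); cv2.imwrite(f'pics/{n}2.png',p[:,:,::-1]); np.save(f'pics/{n}2.npy',d)
crop(cv2.imread('pics/scene2.png'),240,140,360,260,5,'pics/s2c.png')
crop(cv2.imread('pics/top2.png'),210,135,330,255,5,'pics/t2c.png')
E
```

```text
time_s: 6.13
eef_pos: [0.4284, -0.0844, 0.3537]
eef_rot: [-0.003, -0.129, 0.992, -0.002]
wrist_force: [-0.1, -0.2, -0.3]
opening: 0.001
t 6.13 press xy [-0.1984 -0.0012] z 0.3537 F [-0.14 -0.21 -0.34] op 0.0 q [-0.46 -0.21  1.78 -0.01  1.58 -2.29]
```

View pics/wrist2.png

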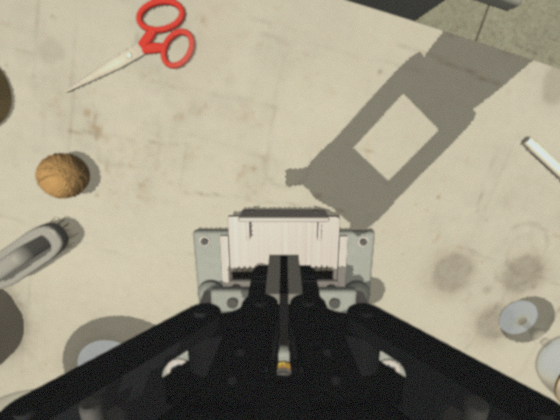

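View pics/s2c.png

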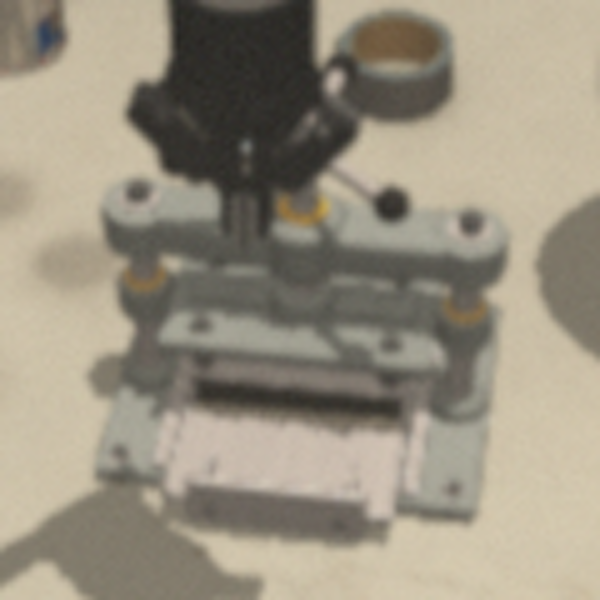

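View pics/t2c.png

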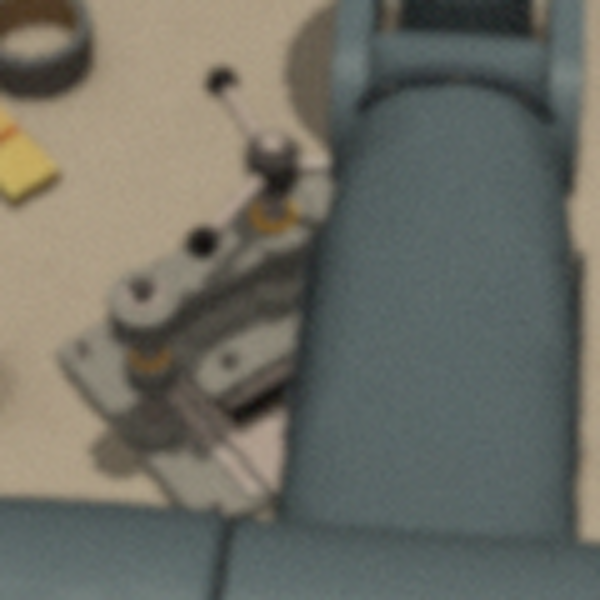

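```bash
python3 - <<'E'
from h import *
for n,k in (('scene',[240,140]),('top',[210,135])):
    c=get_calibration(n)
    D=np.load(f'pics/{n}0.npy'); H,W=D.shape
    vv,uu=np.mgrid[0:H,0:W]; pts=np.stack([uu,vv],-1).reshape(-1,1,2).astype(float)
    s=cv2.undistortPointsIter(pts,K(c),np.array([c['k1'],0,0,0.]),None,None,(3,50,1e-10)).reshape(H,W,2)
    T=c['world_from_camera']; X=np.concatenate([s*D[...,None],D[...,None]],-1)@T[:3,:3].T+T[:3,3]
    px=(X[...,:2]-AX)@xp; py=(X[...,:2]-AX)@yp; z=X[...,2]
    def st(nm,m): 
        a=z[m&(D>0)]; print(n,nm,len(a),np.percentile(a,[5,50,95]).round(4) if len(a) else '')
    r=np.hypot(px,py)
    st('bench',(np.abs(px+.05)<.03)&(py>.18)&(py<.22)&(z<.05))
    st('base',(px<-.06)&(px>-.095)&(np.abs(np.abs(py)-.108)<.015)&(z<.05))
    st('beam',(np.abs(px)<.015)&(np.abs(py)>.03)&(np.abs(py)<.085)&(z>.17)&(z<.2))
    st('hub',(r<.014)&(z>.23)); 
    for nm,k in (('L',(.572,.036)),('R',(.5828,-.1098)),('B',(.7056,-.0261))):
        d=np.hypot(X[...,0]-k[0],X[...,1]-k[1]); st('knob'+nm,(d<.012)&(z>.22))
    st('arms',(r>.03)&(r<.065)&(z>.22))
    m=(r>.03)&(r<.066)&(z>.225)&(D>0)
    a=np.degrees(np.arctan2(py[m],px[m]))%120; a3=np.angle(np.mean(np.exp(3j*np.arctan2(py[m],px[m]))))/3
    print('arm angle mod120',np.degrees(a3), 'n',m.sum())
for k in ((.572,.036),(.5828,-.1098),(.7056,-.0261)):
    p=W2P(k); print(np.hypot(*p).round(4),np.degrees(np.arctan2(p[1],p[0])).round(1))
E
```

```text
scene bench 124 [-0.0043 -0.001   0.0024]
scene base 122 [0.0134 0.0173 0.0236]
scene beam 168 [0.1792 0.1821 0.185 ]
scene hub 34 [0.2615 0.2658 0.2694]
scene knobL 21 [0.2456 0.2533 0.2572]
scene knobR 43 [0.2395 0.2501 0.2577]
scene knobB 18 [0.247  0.2525 0.259 ]
scene arms 99 [0.2437 0.2494 0.2527]
arm angle mod120 -9.868289559324205 n 103
top bench 200 [-0.899  -0.0042  0.0033]
top base 152 [-0.8898  0.0159  0.0236]
top beam 163 [0.1754 0.1809 0.1865]
top hub 38 [0.2596 0.2638 0.2721]
top knobL 29 [0.2427 0.2531 0.2581]
top knobR 31 [0.2424 0.2517 0.2597]
top knobB 22 [0.2459 0.2533 0.2607]
top arms 83 [0.2436 0.2481 0.255 ]
arm angle mod120 -10.674688596336718 n 87
0.0841 110.2
0.0853 -130.5
0.0859 -10.1
```

```bash
cat >> h.py <<'E'
def ring(a0,da,n,z0,r=.052):
    """z at first point, sinking with angle (deg, clockwise)"""
    for i in range(1,n+1):
        a=np.radians(a0-da*i); z=z0-.00477*np.radians(da*i)
        s,t=shift([*P2W(r*np.cos(a),r*np.sin(a)),z]); print(f'[[{s[0]:.0f},{s[1]:.0f},{s[2]:.1f}],[0,0,0],0],',end='')
    print(t)
E
python3 - <<'E'
from h import *
r=.052;a=np.radians(150)
P=P2W(r*np.cos(a),r*np.sin(a)); print(shift([*P,.32]),shift([*P,.25]))
E
```

```text
(array([-155.7,   25.2,   26.1]), array([ 0.003, -0.015,  0.003])) (array([-156.7,   25. ,   96.1]), array([ 0.003, -0.015,  0.003]))
```

```bash
python3 -m jog '[[[-30,5,0],[0,-0.015,0],0],[[-60,10,0],[0,-0.015,0],0],[[-95,15,0],[0,-0.015,0],0],[[-130,20,0],[0,-0.015,0],0],[[-156,25,10],[0,-0.015,0],0],[[-156,25,30],[0,-0.015,0],0],[[-156,25,30],[0,-0.015,0],0]]'
python3 - <<'E'
from h import *
show(); 
for n in ('wrist','scene','top'):
    p,d=camera(n); cv2.imwrite(f'pics/{n}3.png',p[:,:,::-1]); np.save(f'pics/{n}3.npy',d)
crop(cv2.imread('pics/scene3.png'),240,140,360,260,5,'pics/s3c.png')
E
```

```text
time_s: 6.87
eef_pos: [0.5682, -0.018, 0.3089]
eef_rot: [-0.006, -0.13, 0.992, 0.004]
wrist_force: [-1.0, -0.3, -1.2]
opening: -0.003
t 6.87 press xy [-0.0463  0.0277] z 0.3089 F [-0.97 -0.3  -1.21] op -0.0 q [-0.24  0.13  1.54  0.    1.49 -2.07]
```

View pics/s3c.png

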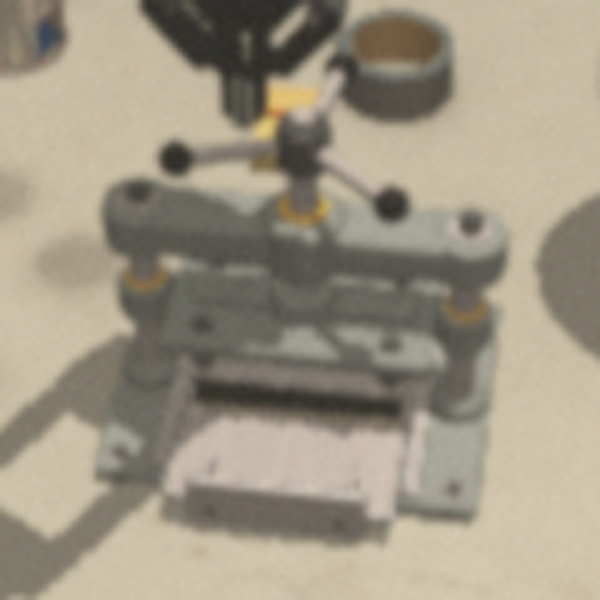

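View pics/wrist3.png

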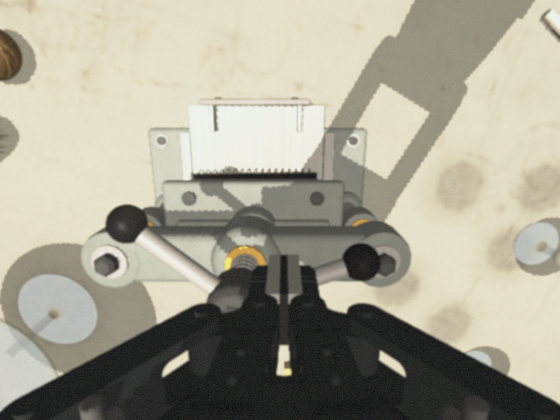

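View pics/top3.png

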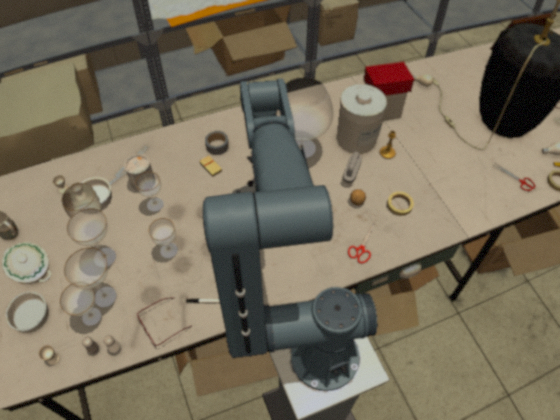

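```bash
python3 - <<'E'
from h import *
r=.052;a=np.radians(150)
P=P2W(r*np.cos(a),r*np.sin(a)); print(shift([*P,.28]),shift([*P,.25]))
ring(150,6,10,.2505)
E
```

```text
(array([-0.7, -0.1, 35.1]), array([ 0.005, -0.003,  0.002])) (array([-0.8, -0.3, 65.1]), array([ 0.005, -0.003,  0.002]))
[[-4,4,65.1],[0,0,0],0],[[-7,8,65.6],[0,0,0],0],[[-11,12,66.1],[0,0,0],0],[[-15,16,66.6],[0,0,0],0],[[-20,19,67.1],[0,0,0],0],[[-25,21,67.6],[0,0,0],0],[[-30,23,68.1],[0,0,0],0],[[-35,24,68.6],[0,0,0],0],[[-40,25,69.1],[0,0,0],0],[[-46,26,69.6],[0,0,0],0],[ 0.005 -0.003  0.002]
```

```bash
python3 -m jog '[[[-1,0,25],[0,0,0],0],[[-1,0,50],[0,0,0],0],[[-1,0,65],[0,0,0],0],[[-1,0,65],[0,0,0],0],[[-4,4,65],[0,0,0],0],[[-7,8,65.5],[0,0,0],0],[[-11,12,66],[0,0,0],0],[[-15,16,66.5],[0,0,0],0],[[-20,19,67],[0,0,0],0],[[-25,21,67.5],[0,0,0],0],[[-30,23,68],[0,0,0],0],[[-35,24,68.5],[0,0,0],0],[[-40,25,69],[0,0,0],0],[[-46,26,69.5],[0,0,0],0]]'
python3 - <<'E'
from h import *
show(); 
for n in ('wrist','scene','top'):
    p,d=camera(n); cv2.imwrite(f'pics/{n}4.png',p[:,:,::-1]); np.save(f'pics/{n}4.npy',d)
crop(cv2.imread('pics/scene4.png'),240,140,360,260,5,'pics/s4c.png')
ring(90,7,18,.2455)
E
```

```text
time_s: 8.18
eef_pos: [0.607, 0.018, 0.2453]
eef_rot: [-0.002, -0.129, 0.992, 0.002]
wrist_force: [-2.6, -1.4, 1.1]
opening: -0.002
t 8.18 press xy [0.0003 0.0526] z 0.2453 F [-2.6  -1.39  1.12] op -0.0 q [-0.17  0.25  1.52  0.    1.37 -2.  ]
[[-6,-1,0.3],[0,0,0],0],[[-12,-2,0.9],[0,0,0],0],[[-18,-4,1.5],[0,0,0],0],[[-24,-7,2.0],[0,0,0],0],[[-29,-10,2.6],[0,0,0],0],[[-34,-14,3.1],[0,0,0],0],[[-38,-19,3.7],[0,0,0],0],[[-42,-24,4.2],[0,0,0],0],[[-46,-29,4.8],[0,0,0],0],[[-48,-35,5.3],[0,0,0],0],[[-50,-41,5.9],[0,0,0],0],[[-51,-48,6.4],[0,0,0],0],[[-51,-54,6.9],[0,0,0],0],[[-50,-60,7.5],[0,0,0],0],[[-49,-66,8.0],[0,0,0],0],[[-47,-72,8.6],[0,0,0],0],[[-44,-78,9.2],[0,0,0],0],[[-41,-84,9.7],[0,0,0],0],[ 0.005 -0.002  0.003]
```

View pics/s4c.png

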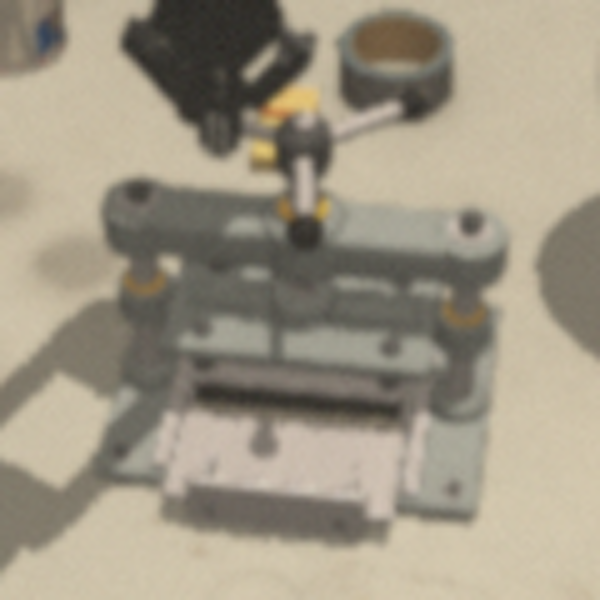

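View pics/wrist4.png

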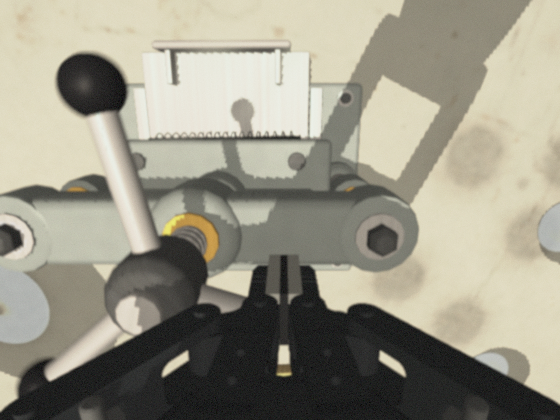

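```bash
python3 -m jog '[[[-6,-1,0.3],[0,0,0],0],[[-12,-2,0.9],[0,0,0],0],[[-18,-4,1.5],[0,0,0],0],[[-24,-7,2.0],[0,0,0],0],[[-29,-10,2.6],[0,0,0],0],[[-34,-14,3.1],[0,0,0],0],[[-38,-19,3.7],[0,0,0],0],[[-42,-24,4.2],[0,0,0],0],[[-46,-29,4.8],[0,0,0],0],[[-48,-35,5.3],[0,0,0],0],[[-50,-41,5.9],[0,0,0],0],[[-51,-48,6.4],[0,0,0],0],[[-51,-54,6.9],[0,0,0],0],[[-50,-60,7.5],[0,0,0],0],[[-49,-66,8.0],[0,0,0],0],[[-47,-72,8.6],[0,0,0],0],[[-44,-78,9.2],[0,0,0],0],[[-41,-84,9.7],[0,0,0],0]]'
python3 - <<'E'
from h import *
show(); c=get_calibration('wrist'); np.save('pics/cw5.npy',c['world_from_camera'])
for n in ('wrist','scene'):
    p,d=camera(n); cv2.imwrite(f'pics/{n}5.png',p[:,:,::-1]); np.save(f'pics/{n}5.npy',d)
crop(cv2.imread('pics/scene5.png'),240,140,360,260,5,'pics/s5c.png')
ring(-36,7,12,.235)
E
```

```text
time_s: 9.83
eef_pos: [0.6686, -0.0531, 0.2351]
eef_rot: [-0.001, -0.129, 0.992, 0.002]
wrist_force: [0.2, 2.2, -0.5]
opening: -0.007
t 9.83 press xy [ 0.0419 -0.0317] z 0.2351 F [ 0.16  2.23 -0.48] op -0.01 q [-0.26  0.4   1.35  0.    1.39 -2.09]
[[4,-3,0.7],[0,0,0],0],[[8,-7,1.3],[0,0,0],0],[[13,-11,1.9],[0,0,0],0],[[19,-14,2.4],[0,0,0],0],[[25,-16,3.0],[0,0,0],0],[[31,-18,3.6],[0,0,0],0],[[37,-19,4.2],[0,0,0],0],[[43,-19,4.8],[0,0,0],0],[[50,-18,5.4],[0,0,0],0],[[56,-17,6.0],[0,0,0],0],[[62,-15,6.6],[0,0,0],0],[[68,-12,7.2],[0,0,0],0],[ 0.004 -0.002  0.001]
```

View pics/s5c.png

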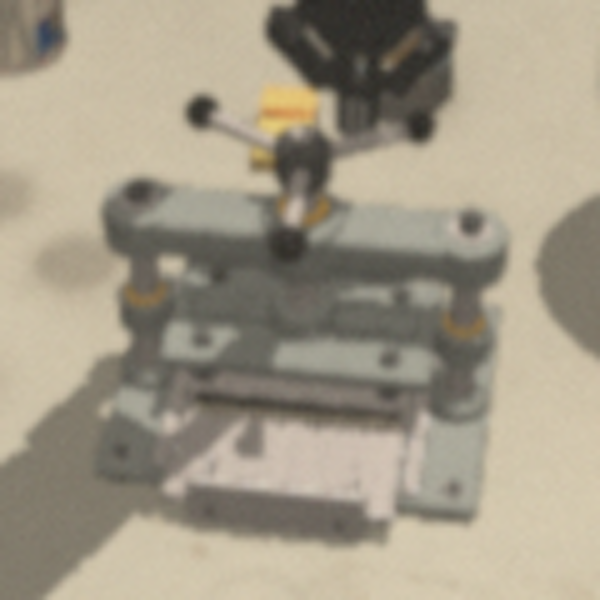

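View pics/wrist5.png

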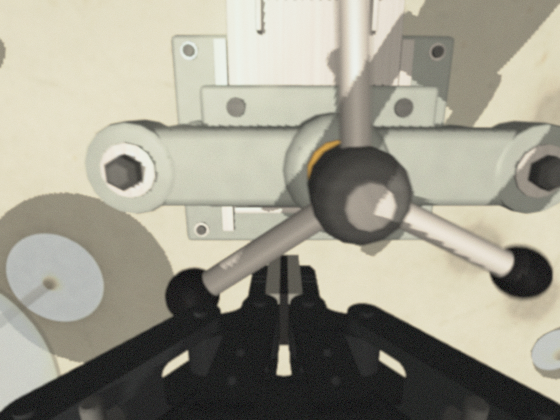

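```bash
python3 - <<'E'
from h import *
cs=get_calibration('scene'); S=lambda x,y:(240+x/5-.4,140+y/5-.4)
def fit(pts,zs):
    for z in zs:
        Q=np.array([W2P(onz(cs,*S(*p),z)) for p in pts]); ang=np.degrees(np.arctan2(Q[:,1],Q[:,0]))
        print(z,np.hypot(*Q.T).round(4),ang.round(1),'centroid',Q.mean(0).round(4))
print('start');fit([(176,157),(392,204),(343,66)],[.243,.246,.249])
print('now L,R,B');fit([(420,127),(288,243),(202,110)],[.228,.231,.234])
E
```

```text
start
0.243 [0.0832 0.0822 0.0891] [ 106.8 -128.    -9.6] centroid [0.0044 0.    ]
0.246 [0.0836 0.0846 0.0853] [ 109.4 -129.8  -10.4] centroid [ 0.0007 -0.0005]
0.249 [0.084  0.0871 0.0815] [ 111.8 -131.4  -11.2] centroid [-0.003  -0.0011]
now L,R,B
0.228 [0.0869 0.0801 0.0884] [ -56.5 -178.2   59. ] centroid [0.0045 0.0003]
0.231 [0.0851 0.0834 0.0858] [ -58.7 -177.9   60.9] centroid [ 0.0009 -0.0003]
0.234 [0.0835 0.0868 0.0834] [ -61.  -177.6   62.9] centroid [-0.0027 -0.0008]
```

```bash
python3 -m jog '[[[4,-3,0.7],[0,0,0],0],[[8,-7,1.3],[0,0,0],0],[[13,-11,1.9],[0,0,0],0],[[19,-14,2.4],[0,0,0],0],[[25,-16,3.0],[0,0,0],0],[[31,-18,3.6],[0,0,0],0],[[37,-19,4.2],[0,0,0],0],[[43,-19,4.8],[0,0,0],0],[[50,-18,5.4],[0,0,0],0],[[56,-17,6.0],[0,0,0],0],[[62,-15,6.6],[0,0,0],0],[[67,-12,7.2],[0,0,0],0]]'
python3 - <<'E'
from h import *
show(); c=get_calibration('wrist'); np.save('pics/cw6.npy',c['world_from_camera'])
for n in ('wrist','scene','top'):
    p,d=camera(n); cv2.imwrite(f'pics/{n}6.png',p[:,:,::-1]); np.save(f'pics/{n}6.npy',d)
crop(cv2.imread('pics/scene6.png'),240,140,360,260,5,'pics/s6c.png')
ring(-120,5,3,.228)
E
```

```text
time_s: 10.93
eef_pos: [0.6075, -0.0844, 0.2292]
eef_rot: [0.001, -0.128, 0.992, 0.0]
wrist_force: [6.5, 0.1, 1.4]
opening: -0.001
t 10.93 press xy [-0.0251 -0.0465] z 0.2292 F [6.48 0.11 1.42] op -0.0 q [-0.33  0.28  1.52  0.    1.34 -2.16]
[[4,3,1.4],[0,0,0],0],[[8,6,1.8],[0,0,0],0],[[11,9,2.2],[0,0,0],0],[ 0.002 -0.001  0.001]
```

View pics/s6c.png

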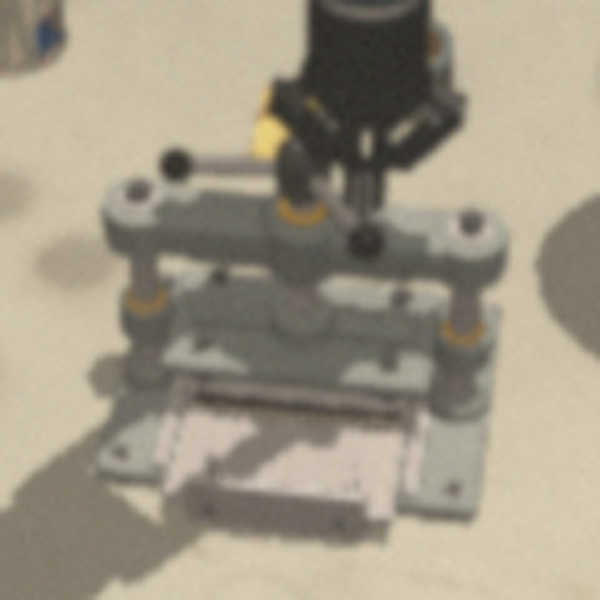

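View pics/wrist6.png

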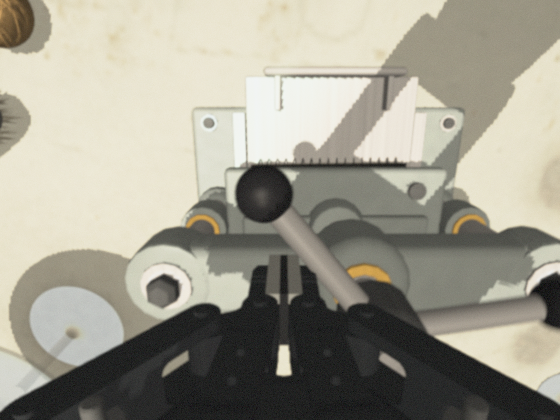

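```bash
python3 - <<'E'
from h import *
cs=get_calibration('scene'); S=lambda x,y:(240+x/5-.4,140+y/5-.4)
cw=get_calibration('wrist'); cw['world_from_camera']=np.load('pics/cw6.npy')
for z in (.222,.225,.228):
    Q=np.array([W2P(onz(cs,*S(*p),z)) for p in [(367,241),(176,164)]]+[W2P(onz(cw,264,194,z))])
    print(z,np.hypot(*Q.T).round(4),np.degrees(np.arctan2(Q[:,1],Q[:,0])).round(1))
E
```

```text
0.222 [0.0821 0.0843 0.0843] [-141.6   94.3 -139.5]
0.225 [0.0849 0.0838 0.0847] [-142.8   96.7 -140. ]
0.228 [0.0878 0.0835 0.0852] [-144.    99.2 -140.4]
```

```bash
python3 -m jog '[[[3,2,1],[0,0,0],0],[[6,5,1.5],[0,0,0],0],[[6,5,1.5],[0,0,0],0],[[6,5,1.5],[0,0,0],0]]'
python3 - <<'E'
from h import *
show()
E
python3 -m jog '[[[-4,-4,0],[0,0,0],0],[[-10,-10,0],[0,0,0],0],[[-15,-14,0],[0,0,0],0],[[-15,-14,-30],[0,0,0],0],[[-15,-14,-60],[0,0,0],0],[[-15,-14,-100],[0,0,0],0],[[0,-20,-120],[0,0,0],0],[[40,-20,-120],[0,0,0],0],[[80,-10,-120],[0,0,0],0],[[120,0,-120],[0,0,0],0],[[160,0,-120],[0,0,0],0],[[180,0,-120],[0,0,0],0],[[180,0,-120],[0,0,0],0]]'
python3 - <<'E'
from h import *
show(); c=get_calibration('wrist'); np.save('pics/cw7.npy',c['world_from_camera'])
for n in ('wrist','scene','top'):
    p,d=camera(n); cv2.imwrite(f'pics/{n}7.png',p[:,:,::-1]); np.save(f'pics/{n}7.npy',d)
crop(cv2.imread('pics/scene7.png'),240,140,360,260,5,'pics/s7c.png')
crop(cv2.imread('pics/top7.png'),210,135,330,255,5,'pics/t7c.png')
E
```

```text
time_s: 11.42
eef_pos: [0.6, -0.0814, 0.2281]
eef_rot: [-0.0, -0.128, 0.992, 0.0]
wrist_force: [2.8, -1.6, 2.2]
opening: 0.003
t 11.42 press xy [-0.0316 -0.0418] z 0.2281 F [ 2.76 -1.56  2.19] op 0.0 q [-0.33  0.26  1.54  0.    1.33 -2.16]
time_s: 12.5
eef_pos: [0.4233, -0.1278, 0.3482]
eef_rot: [-0.001, -0.127, 0.992, 0.0]
wrist_force: [0.5, -0.2, -0.0]
opening: 0.0
t 12.5 press xy [-0.2143 -0.0419] z 0.3482 F [ 0.52 -0.22 -0.02] op 0.0 q [-0.56 -0.2   1.78 -0.    1.56 -2.39]
```

View pics/s7c.png

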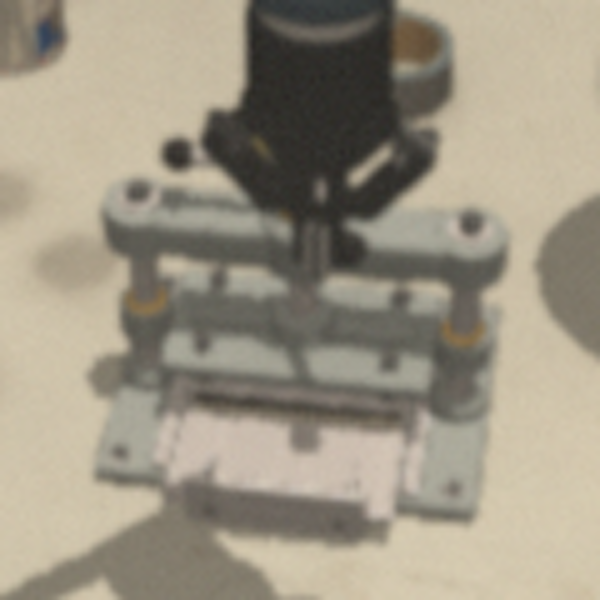

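View pics/t7c.png

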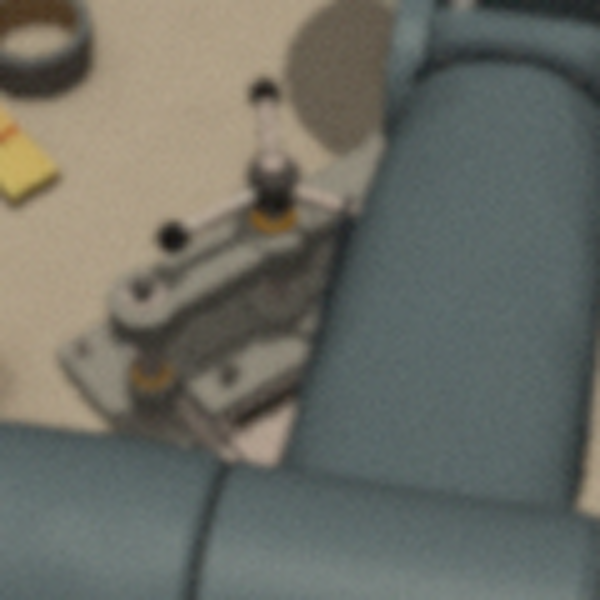

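View pics/scene7.png

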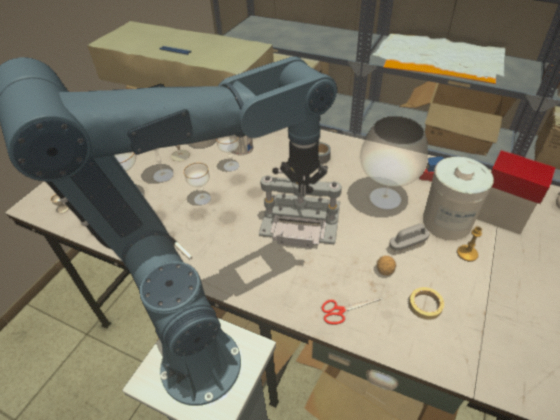

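```bash
python3 - <<'E'
from h import *
cs,ct=get_calibration('scene'),get_calibration('top')
S=lambda x,y:(240+x/5-.4,140+y/5-.4); T=lambda x,y:(210+x/5-.4,135+y/5-.4)
def tri(a,b):
    A=[];r=[]
    for o,d in (ray(cs,*a),ray(ct,*b)):
        d=d/np.linalg.norm(d);M=np.eye(3)-np.outer(d,d);A.append(M);r.append(M@o)
    return np.linalg.lstsq(np.vstack(A),np.hstack(r),rcond=None)[0]
def rep(n,P): p=W2P(P); print(n,np.round(P,4),np.hypot(*p).round(4),np.degrees(np.arctan2(p[1],p[0])).round(1))
rep('tri B',tri(S(178,153),T(172,236)))
for z in (.222,.225,.228):
    rep('B sc',onz(cs,*S(178,153),z));rep('B top',onz(ct,*T(172,236),z));rep('R top',onz(ct,*T(264,90),z)); rep('L sc',onz(cs,*S(350,246),z))
# bed: plate top
c=get_calibration('wrist'); c['world_from_camera']=np.load('pics/cw7.npy'); D=np.load('pics/wrist7.npy')
crop(cv2.imread('pics/wrist7.png'),160,150,410,337,3,'pics/w7c.png')
E
```

```text
tri B [0.6008 0.0493 0.224 ] 0.0845 88.5
B sc [0.6035 0.0505 0.222 ] 0.0851 86.5
B top [0.6019 0.049  0.222 ] 0.084 87.8
R top [ 0.704  -0.0576  0.222 ] 0.0875 -31.0
L sc [ 0.562  -0.0904  0.222 ] 0.0816 -149.9
B sc [0.6003 0.0488 0.225 ] 0.0841 88.9
B top [0.5996 0.0497 0.225 ] 0.0851 89.2
R top [ 0.7015 -0.0567  0.225 ] 0.0849 -30.9
L sc [ 0.5589 -0.0916  0.225 ] 0.0847 -150.8
B sc [0.597  0.0471 0.228 ] 0.0833 91.4
B top [0.5973 0.0503 0.228 ] 0.0864 90.6
R top [ 0.6989 -0.0558  0.228 ] 0.0822 -30.8
L sc [ 0.5558 -0.0929  0.228 ] 0.0878 -151.7
```

View pics/w7c.png

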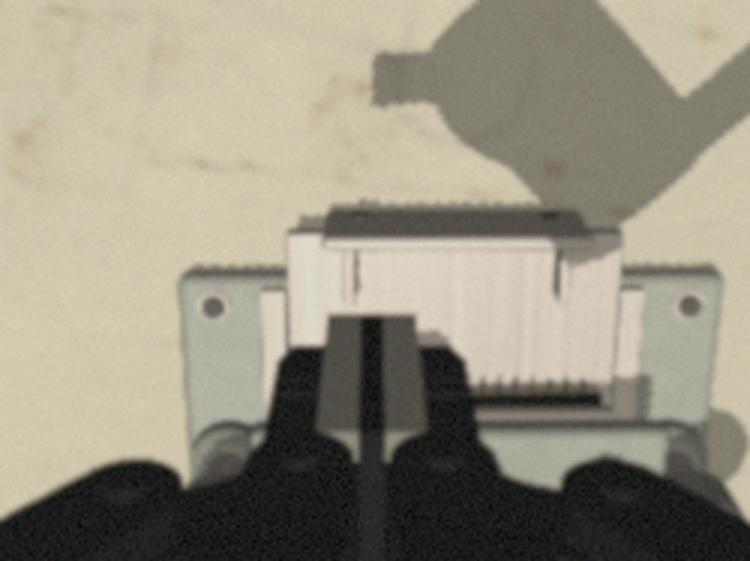

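```bash
python3 - <<'E'
from h import *
c=get_calibration('wrist'); c['world_from_camera']=np.load('pics/cw7.npy'); D=np.load('pics/wrist7.npy')
for u,v in [(280,222),(310,222),(345,222),(280,225),(310,225)]:
    P=dep(c,u,v,D); print(W2P(P).round(4),P[2].round(4))
show(); hand_in()
E
```

```text
[-0.1334 -0.0466] 0.0287
[-0.1326 -0.004 ] 0.0265
[-0.1332  0.0454] 0.0287
[-0.1321 -0.0465] 0.0379
[-0.132  -0.0048] 0.0378
t 12.65 press xy [-0.2111 -0.0424] z 0.3483 F [ 0.02 -0.48  0.46] op 0.0 q [-0.56 -0.19  1.77  0.    1.56 -2.39]
the job is handed in; nothing more can be done
```

I pushed the bed home with the shut fingertips and screwed the press down to about a quarter turn past the touch. I then backed the finger off and handed the job in at about 12.7 s.

- **Bed:** the plate came up against its stop. The last depth reading puts its front face 132–133 mm in front of the screw axis, which is home.
- **Star:** I pushed one arm of the handle round clockwise by about 261° (4.55 rad). The knob that both cameras could see came out at 0.224 m; the target height is 0.2245 m. That puts the star at about 5.75 and the pad about 7.5 mm up its springs.
- **Forces:** the readings I took during the turn were under 7 N. The highest I saw on the whole job was about 23 N, when pressing the bed against its stop.
- **Uncertainty:** the star's starting angle came only from its height, about 1.0 to 1.3 rad depending on the measurement. The final angle is good to roughly ±0.2 rad, inside the allowed range.
- **Not measured:** I inferred the pad's force on the notebook from the star height, and I did not measure how well the notebook is centred.
- **Notebook and bystanders:** the robot never came near the notebook. The fingers and the hand kept clear of the things lying around, and I saw nothing displaced in the pictures.

None of the checks disagreed.

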